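# Tap shut and spout over the pasta pot

### The arm

A 7-joint arm with a two-finger parallel gripper is mounted at the origin on the work surface. World frame = base frame: x ahead of the robot, y to its left, z up, the work surface at z = 0. Lengths are in m, angles in rad, forces in N, time in s.
With the tool pointing down it reaches from about 0.4 to 0.9 m from the base axis. Payload 5.6 kg.
Tool frame: the origin (TCP) lies midway between the tips of the shut fingers; the grasp point (between the pads) lies 19 mm behind it; y points along the fingers, z is the direction in which the jaws open and shut, and the axes are right-handed (so a half turn about y gives the same grasp; the last joint's range is limited). The gripper opens to 92 mm and grips with 3 to 60 N. Pads are 20 mm wide; open, the fingers measure 128 mm over their backs; the gripper's body (75 mm by 189 mm) begins 69 mm behind the grasp point.
Start: joints at [-1.2, 0.468, -0.012, 1.603, 0.006, 1.071, -0.056], TCP at [0.261, 0.595, 0.215] pointing down, gripper open.
Joint ranges: [-2.53, 2.53], [-0.31, 2.02], [-1.57, 1.55], [0.28, 2.44], [-1.29, 4.43], [0.15, 1.84], [-2.92, 2.92]. Speed limits (rad/s): [2.57, 2.57, 3.14, 3.14, 3.14, 3.14, 3.14].

### API

Orientations are given as a 3x3 rotation matrix whose columns are the frame's x, y, z axes.
In Python, from station import env, effector, solver, viewer, workorder, search_frame, tip_of gives the robot as it stands. Calls block until the motion is done:
- env.reach(position, orientation): joint-space move of the TCP to a pose.
- env.movel(position, frame=None, rate=0.15): straight line of the TCP; frame=None keeps the orientation; rate is the mean speed in m/s.
- env.goto_joints(angles): joint-space move.
- effector.release() and effector.grasp(squeeze=None): open the fingers fully, or close them until they stop; squeeze is the grip in N (None keeps the last).
- env.pause(seconds).
- solver.inverse_kinematics(position, orientation): joint angles nearest the present ones, or None.
- env.sense(): the state.
- viewer.read_camera(name): name is "scene" or "top" or "wrist"; returns (picture, depth): 480x640x3 uint8, red, green, blue; 480x640 float32, m along the optical axis (not along the pixel's ray), 0 where there is no reading.
- viewer.camera_info(name): a dict with "intrinsics" (3x3 intrinsics, pixels), "eye" and "rotation" of the camera in the world; the wrist camera has in their place "T_tool_cam" (4x4, takes a point from camera to tool coordinates, whose origin is the TCP and whose axes are the tool frame's). Camera axes: x right, y up, looking along -z (the intrinsics and any distortion apply to the point x, -y, -z); pixel columns grow to the right and rows downward; lengths in m; the calibration is good to about 2 mm. A picture is of the moment at which its call begins: read the wrist's pose just before it. camera_info takes no time and is no camera call.
A pose or a line that the arm cannot do raises env.PlanningError and nothing moves.
- workorder.finish_job(): hands the job in, once; it reports no verdict.
Trained networks look in the newest picture that a camera, given by its name, has taken for a name from the list of things; names that differ only in an ending like _2 or _b are one class to them, and where a whole thing is asked for, a point or a joint stands for the part that bears it (a point fixed in the world has none). Each returns a list of dicts, best first, with "score" (0 to 1); they miss things now and then, are a little off and sometimes report something else, mostly with a low value. They report only what shows in the picture. A call takes as long as a camera call.
- search_frame(camera, name): "at" ([x, y, z] in m, in world coordinates, good to about 4 mm: the middle of the surface that is visible of it).
- tip_of(camera, name): "at" ([x, y, z] in m, in world coordinates, good to about 4 mm: a listed point, or the origin of a listed thing).
The state is a dict: "t": time; "joint_positions": joint angles; "joint_velocities": joint speeds; "tau": joint torques, N m; "ee_pos": TCP position; "tcp_rot": TCP orientation; "wrist_force": force on the tool from outside, world axes, zero at the start; "moment": the same for the moment, N m; "gripper_width": finger opening in m.
Only numpy, scipy, OpenCV 4.12 (cv2) and the standard library are available. Lean on these libraries where they do the work, as an engineer would, in place of code of your own. Each camera call takes 0.05 s, during which the arm holds its last target. There are 200 camera calls.

### The job

The water is off at the mains and somebody has left the pot-filling tap open. Before it comes back on, use a finger to push the tap's lever fully shut against its stop, and with the finger push the spout round until its outlet is over the middle of the open steel pasta pot, ready to fill it. Leave both pots and everything else on the counter standing where they are.

Things in the scene. Friction and masses are not known exactly. Their poses are not given: they have to be found in the camera images.
- station: fixed pot-filling station: steel drip tray (330 by 600 mm, 8 mm high) with a steel pillar tap at the middle of its back edge. Origin: on the tap's upright axis, at counter height; z up, -x from the tap over the tray to its front edge, y along the tray. Pillar 38 mm across; the spout turns on it at 190 to 234 mm height, the lever on its top, both about this axis
- spout (a joint): angle of the tap's swivel spout about the station's upright axis, rad: 0 when it points along the station's -x, positive counter-clockwise seen from above; stops at -1.3 and 1.3. It turns against a small even drag (0.25 N m, some 1.5 N at 160 mm out) and stays where it is left
- outlet (a point): the open lower end of the spout's nozzle (27 mm across), 220 mm from the tap's axis, 170 mm above the counter
- spout_mid (a point): point on the centre line of the spout's level round tube, 160 mm from the tap's axis, 215 mm above the counter. The tube is 22 mm thick, level out to 198 mm from the axis, then bends down into the outlet nozzle; a finger can push it from either side
- lever (a joint): angle of the tap's lever about the same upright axis, rad: 0 when shut, against its stop, pointing along the station's +y (the robot's left); 1.57 when fully open, pointing along the station's -x. It is shut by turning it clockwise seen from above. Drag 0.25 N m (some 3 N at the paddle); it stays where it is left
- lever_end (a point): far end of the lever, 116 mm from the tap's axis, 277 mm above the counter. The lever has a round hub 38 mm across on top of the tap with a blue dot, a level rod 13 mm thick and a blue paddle (20 mm wide, 12 mm high) from 74 to 116 mm out, all centred at that height, 51 mm above the top of the spout's tube
- pot: the open steel cooking pot, 208 mm across the rim and 120 mm high, empty, with two loop handles (reaching 130 mm from its centre, 92 mm up), standing on the drip tray to one side of the tap, left or right; origin under its centre, z up. Its centre is about 220 mm (200 to 242) from the tap's axis
- casserole: red round casserole with its lid on and a brass lid knob, 206 mm across and 124 mm high, two small loop handles; origin under its centre. Stands on the drip tray at the side of the tap where the steel pot is not. Bystander
- salt_jar: white-capped jar, 54 mm across, 85 mm high, on the drip tray between the two pots; origin under its centre. Bystander
- meal_1: open clear meal box with pasta, 187 by 127 mm, 52 mm high, on the counter to the robot's right; origin under its centre. Bystander
- meal_2: a second such meal box, to the left. Bystander
- oil: green oil bottle, 60 mm across, 210 mm high, on the counter to the left; origin under its centre. Bystander
- tomato_can: red can, 75 mm across, 110 mm high, at the back right corner of the drip tray; origin under its centre. Bystander

How it is judged:
By the outcome, as a careful person would: the job done as asked, in the order asked, and still so for the second after the job is handed in, with the robot touching nothing.
It also fails if it takes over 54 s, if anything falls off the work surface, if the arm or the gripper's body presses on something with over 40 N, if the wrist force passes 120 N, or if a joint passes its speed limit or range.

## Working session

There is one attempt and no reset: what is moved stays moved. The work goes in short steps, each a Python script; the robot and the scene stay as the last script left them, time stands still between calls to the robot, and variables do not carry over. Pictures are saved under pics/ and viewed, about 8 in all and at most 12, crops included, and the job is handed in when it is done.

```bash
mkdir -p pics; ls
python3 - <<'E'
from station import *
import cv2,numpy as np
ims=[]
for c in ("top","scene"):
    p,d=viewer.read_camera(c); cv2.imwrite(f"pics/{c}0.png",p[:,:,::-1])
    print(c,viewer.camera_info(c))
    for n in ("station","outlet","spout_mid","lever_end","pot","casserole","salt_jar","meal_1","oil","tomato_can"):
        r=tip_of(c,n)
        print(n,[(np.round(x["at"],3).tolist(),round(x["score"],2)) for x in r[:3]])
s=env.sense();print(s["t"],s["ee_pos"],s["tcp_rot"])
E
```

```text
pics
top {'intrinsics': array([[513.54787734,   0.        , 325.36326727],
       [  0.        , 513.54787734, 243.13091391],
       [  0.        ,   0.        ,   1.        ]]), 'eye': array([0.26739816, 0.0089984 , 1.68072029]), 'rotation': array([[-7.68440777e-04,  9.83081095e-01, -1.83169239e-01],
       [-9.99990809e-01,  1.71779116e-05,  4.28740655e-03],
       [ 4.21801479e-03,  1.83170850e-01,  9.83072046e-01]])}
station [([0.68, -0.052, 0.001], 0.75)]
outlet [([0.463, -0.069, 0.172], 0.89), ([0.681, -0.052, 0.003], 0.45)]
spout_mid [([0.52, -0.069, 0.219], 0.71)]
lever_end [([0.564, -0.029, 0.278], 0.6)]
pot [([0.533, 0.13, 0.009], 0.97)]
casserole [([0.534, -0.233, 0.008], 0.6), ([0.452, -0.054, 0.006], 0.36)]
salt_jar [([0.451, -0.055, 0.005], 0.78)]
meal_1 [([0.403, 0.548, 0.002], 0.9), ([0.466, -0.529, 0.001], 0.76)]
oil [([0.543, 0.513, 0.0], 0.86), ([0.519, -0.069, 0.218], 0.39)]
tomato_can [([0.699, -0.299, 0.008], 0.68)]
scene {'intrinsics': array([[562.01151411,   0.        , 320.40171812],
       [  0.        , 562.01151411, 237.39512457],
       [  0.        ,   0
[... 296 characters left out ...]
, 0.007], 0.58), ([0.538, 0.122, 0.004], 0.38)]
outlet [([0.46, -0.068, 0.172], 0.69)]
spout_mid []
lever_end [([0.569, -0.03, 0.273], 0.58)]
pot [([0.538, 0.121, 0.007], 0.81), ([0.565, -0.034, 0.276], 0.63)]
casserole [([0.533, -0.232, 0.005], 0.64)]
salt_jar [([0.456, -0.046, 0.007], 0.85)]
meal_1 [([0.463, -0.521, 0.0], 0.88), ([0.398, 0.554, 0.003], 0.67), ([0.681, -0.054, -0.004], 0.56)]
oil [([0.547, 0.508, -0.001], 0.6), ([0.397, 0.552, 0.001], 0.54)]
tomato_can [([0.704, -0.299, 0.009], 0.96)]
1.1 [0.26139383 0.59514862 0.21461153] [[ 9.15572075e-01  5.07761979e-05  4.02153917e-01]
 [-4.02153919e-01  5.38163040e-05  9.15572074e-01]
 [ 2.48468314e-05 -9.99999997e-01  6.96925521e-05]]
```

View pics/top0.png

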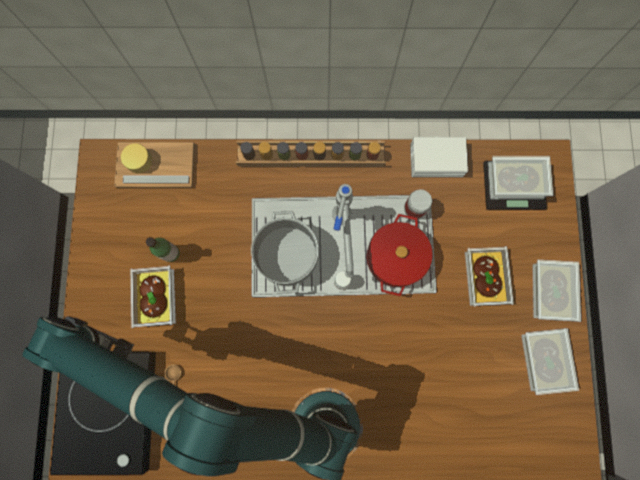

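View pics/scene0.png

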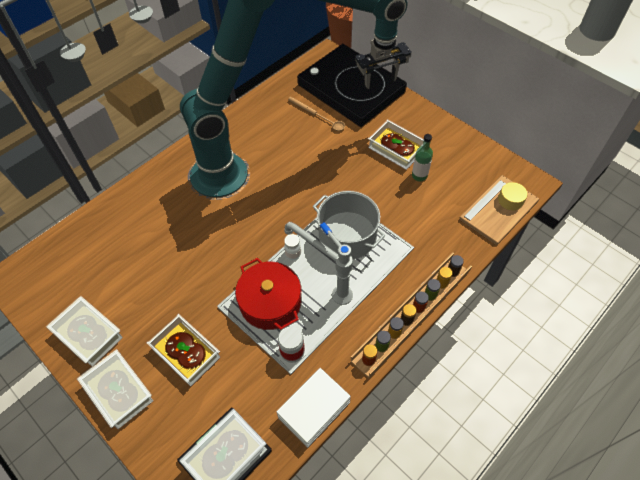

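The top view shows the tap hub at about (345,190), with the lever's blue paddle at (338,224) and the outlet at (344,281). The steel pot is on the robot's left at (285,250) and the casserole is on the right. The scene view agrees. Lever and spout both have to turn clockwise, pushed from the -y side, so I'll do the lever first.

```bash
cat > h.py <<'E'
from station import *
import numpy as np
O=np.array([.681,-.053])
def pose(phi,r,off,z):
    u=np.array([np.cos(phi),np.sin(phi)]); t=np.array([u[1],-u[0]])   # t: clockwise tangent
    p=O+r*u-off*t
    return np.array([*p,z]), np.column_stack([[*t,0],[0,0,-1],[*u,0]])
def F(phi):
    f=env.sense()["wrist_force"]; return float(-(f[0]*np.sin(phi)-f[1]*np.cos(phi)))  # resisting force
E
python3 - <<'E'
from h import *
for a in [(2.94,.09,.045,.4),(2.94,.09,.02,.262),(1.5,.09,.02,.262),(3.2,.172,.06,.4),(2.25,.172,.02,.205)]:
    q=solver.inverse_kinematics(*pose(*a)); print(a,None if q is None else np.round(q,2))
effector.grasp(10)
s=env.sense(); p=s["ee_pos"].copy(); p[2]=.42; env.movel(p,rate=.3)
env.reach(*pose(2.94,.09,.05,.42)); 
env.movel(pose(2.94,.09,.05,.262)[0],rate=.2)
s=env.sense(); print(s["t"],s["ee_pos"],s["wrist_force"],s["gripper_width"])
import cv2
p,d=viewer.read_camera("wrist"); cv2.imwrite("pics/w1.png",p[:,:,::-1])
E
```

```text
(2.94, 0.09, 0.045, 0.4) [ 0.94  0.56 -1.31  1.45  0.53  1.54  2.59]
(2.94, 0.09, 0.02, 0.262) [ 0.9   0.72 -1.32  1.65  0.71  1.35  2.41]
(1.5, 0.09, 0.02, 0.262) [-0.31  0.46  0.28  1.52 -0.14  1.18  1.5 ]
(3.2, 0.172, 0.06, 0.4) [-0.96  0.25  1.39  1.7  -0.25  1.4  -2.62]
(2.25, 0.172, 0.02, 0.205) [-0.28  0.33  0.12  1.84 -0.05  0.98  2.11]
6.875 [ 0.58353814 -0.08352818  0.26323252] [-0.64479264 -0.62912451  1.03763315] 0.0006575421875698112
```

View pics/w1.png

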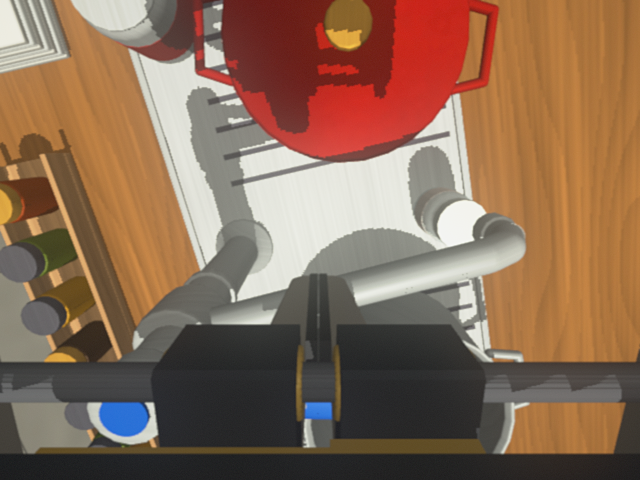

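The wrist view shows the closed fingers above the spout tube, with the blue paddle at about (318,410) just beyond them on the push side. This arm posture is near joint limits. A half turn of the tool gives a better one, so I'll flip it before pushing.

```bash
sed -i 's/np.column_stack(\[\[\*t,0\],\[0,0,-1\],\[\*u,0\]\])/np.column_stack([[*-t,0],[0,0,-1],[*-u,0]])/' h.py
python3 - <<'E'
from h import *
p=env.sense()["ee_pos"].copy(); p[2]=.40; env.movel(p,rate=.3)
env.reach(*pose(2.94,.09,.05,.40))
print(np.round(env.sense()["joint_positions"],2))
env.movel(pose(2.94,.09,.05,.262)[0],rate=.2)
phi=2.94; env.movel(*pose(phi,.09,.022,.262),rate=.1); print(env.sense()["t"],F(phi))
while phi>1.3:
    phi-=.12 if phi>1.85 else .03
    try: env.movel(*pose(phi,.09,.022,.262),rate=.1)
    except env.PlanningError as e: print(e);break
    f=F(phi); print(round(phi,2),round(f,1),round(env.sense()["t"],2))
    if f>14: break
E
```

```text
[ 0.58  0.31 -0.64  1.48  0.18  1.42 -0.27]
11.2417 0.12026787364426392
2.82 0.1 11.51
2.7 0.1 11.78
2.58 0.2 12.04
2.46 0.6 12.31
2.34 -0.1 12.57
2.22 -1.0 12.84
2.1 0.3 13.11
1.98 -0.6 13.38
1.86 0.2 13.64
1.74 0.1 13.91
1.71 2.1 14.16
1.68 2.2 14.41
1.65 1.8 14.66
1.62 1.6 14.91
1.59 2.7 15.16
1.56 11.1 15.41
1.53 20.5 15.66
```

Run:
```python
from h import *
import cv2
env.movel(pose(1.56,.09,.05,.262)[0],rate=.15)
env.movel(pose(1.7,.09,.09,.40)[0],rate=.3)
p,d=viewer.read_camera("top"); cv2.imwrite("pics/t2.png",cv2.resize(p[150:330,230:470,::-1],None,fx=3,fy=3))
p,d2=viewer.read_camera("scene"); cv2.imwrite("pics/s2.png",cv2.resize(p[170:370,220:420,::-1],None,fx=3,fy=3))
for c in("top","scene"):
  for n in("lever_end","outlet","spout_mid"):
    print(c,n,[(np.round(x["at"],3).tolist(),round(x["score"],2)) for x in tip_of(c,n)[:2]])
print(env.sense()["t"])
```

```text
top lever_end [([0.697, -0.3, 0.011], 0.43), ([0.536, 0.126, 0.007], 0.2)]
top outlet []
top spout_mid []
scene lever_end [([0.679, 0.057, 0.275], 0.56)]
scene outlet [([0.458, -0.067, 0.173], 0.98), ([0.539, 0.126, 0.001], 0.29)]
scene spout_mid [([0.521, -0.062, 0.217], 0.98), ([0.705, -0.297, 0.006], 0.25)]
17.0583
```

View pics/s2.png

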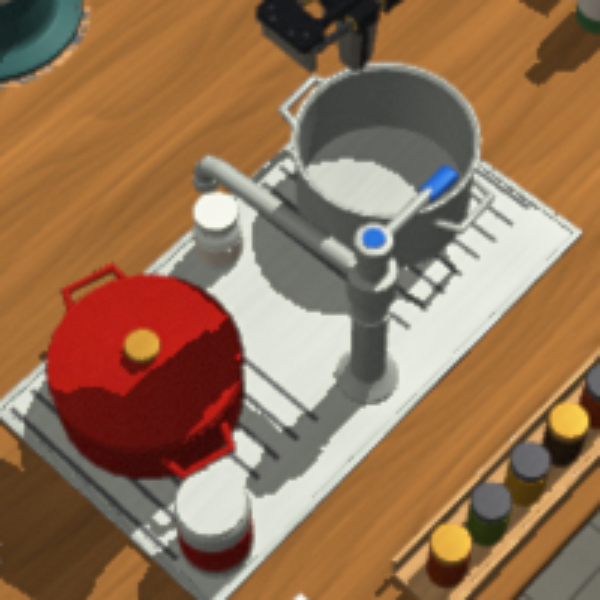

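View pics/t2.png

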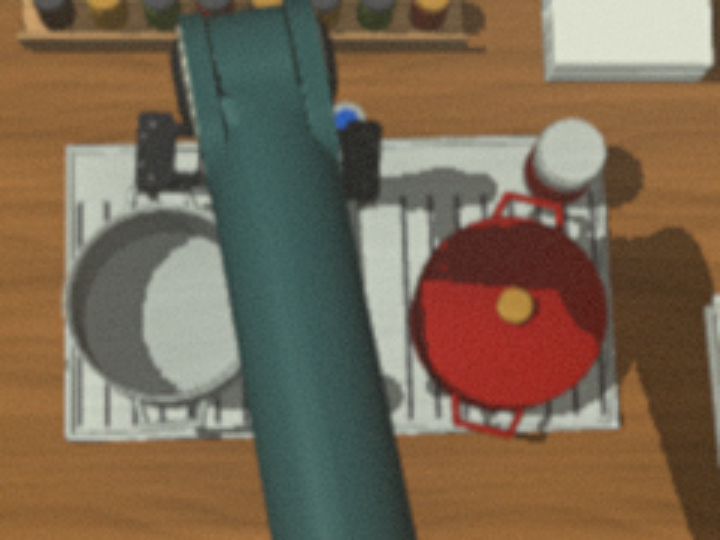

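The scene crop shows the lever with its blue paddle at (437,183), pointing along the tray's +y. The network puts its end at (0.679, 0.057), and the force rose to 20 N, so it is against the stop. The spout and the pots have not moved. Next I'll push the spout most of the way and measure the pot rim.

```bash
cat >> h.py <<'E'
from scipy.optimize import least_squares
def cloud(c):
    p,d=viewer.read_camera(c); i=viewer.camera_info(c); K=i["intrinsics"]
    v,u=np.mgrid[:480,:640]; 
    P=np.stack([(u-K[0,2])/K[0,0]*d,-(v-K[1,2])/K[1,1]*d,-d],-1)@i["rotation"].T+i["eye"]
    return p,P[d>0]
def rim(P,c=(.536,.126)):
    m=(abs(P[:,2]-.117)<.006); r=np.hypot(*(P[:,:2]-c).T); Q=P[m&(abs(r-.1)<.02),:2]
    s=least_squares(lambda x:np.hypot(*(Q-x[:2]).T)-x[2],[*c,.102],loss="soft_l1",f_scale=.003)
    return len(Q),s.x.round(4)
def pillar(P):
    out={}
    for n,z0,z1 in(("pillar",.03,.18),("hub",.24,.30)):
        Q=P[(P[:,2]>z0)&(P[:,2]<z1)&(np.hypot(*(P[:,:2]-O).T)<.028),:2]
        s=least_squares(lambda x:np.hypot(*(Q-x).T)-.019,O,loss="soft_l1",f_scale=.003); out[n]=(len(Q),s.x.round(4))
    return out
E
python3 - <<'E'
from h import *
p,P=cloud("scene"); print(rim(P),pillar(P))
env.reach(*pose(3.21,.172,.06,.36)); print(np.round(env.sense()["joint_positions"],2))
env.movel(pose(3.21,.172,.06,.205)[0],rate=.2)
print(env.sense()["t"])
env.movel(*pose(3.21,.172,.024,.205),rate=.08)
for phi in np.linspace(3.21,2.42,9)[1:]:
    env.movel(*pose(phi,.172,.022,.205),rate=.08); print(round(phi,2),round(F(phi),1))
env.pause(.2)
p,P=cloud("scene"); print(rim(P))
for n in("outlet","spout_mid","pot"): print(n,[(np.round(x["at"],3).tolist(),round(x["score"],2)) for x in tip_of("scene",n)[:2]])
import cv2; cv2.imwrite("pics/s3.png",cv2.resize(p[130:330,220:420,::-1],None,fx=3,fy=3))
print(env.sense()["t"])
E
```

```text
(270, array([0.5408, 0.1251, 0.098 ])) {'pillar': (288, array([ 0.6818, -0.0549])), 'hub': (218, array([ 0.681 , -0.0517]))}
[ 0.6   0.18 -0.49  1.68  0.09  1.3   0.16]
19.7417
3.11 -0.6
3.01 -0.3
2.91 -1.0
2.82 0.3
2.72 -0.5
2.62 0.3
2.52 -0.2
2.42 0.4
(214, array([0.5398, 0.125 , 0.0983]))
outlet []
spout_mid [([0.564, 0.053, 0.215], 0.74)]
pot [([0.538, 0.124, 0.004], 0.61)]
23.7
```

View pics/s3.png

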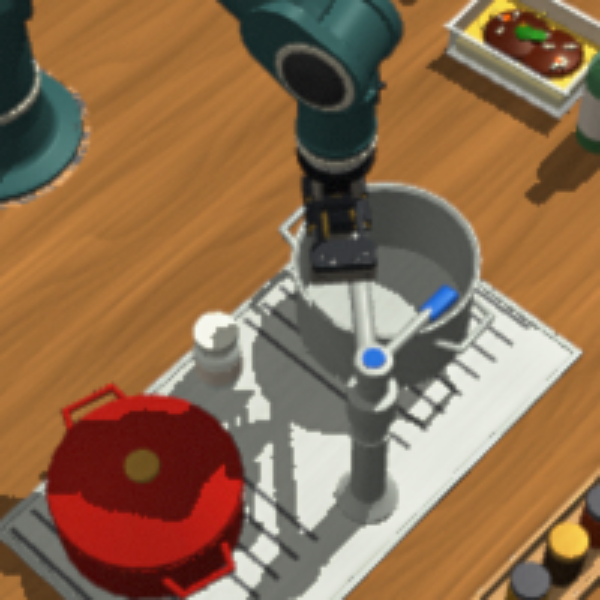

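The scene crop shows the spout following the finger, now part-way over the pot's rim at about (365,300). The lever is unchanged at (437,300), and the pot and casserole are still in place. The tube is at 2.41 rad by the network, and the pot's bearing is about 2.25. I'll finish the push, retreat and measure.

Run:
```python
from h import *
for phi in (2.35,2.29,2.26):
    env.movel(*pose(phi,.172,.022,.205),rate=.06); print(round(phi,2),round(F(phi),1))
env.movel(pose(2.26,.172,.06,.205)[0],rate=.1)
env.movel(pose(2.26,.172,.07,.36)[0],rate=.3)
env.reach(np.array([.36,-.10,.42]),pose(2.6,0,0,0)[1])
for c in("scene","top"):
    p,P=cloud(c); print(c,rim(P),pillar(P))
    for n in("outlet","spout_mid","pot","lever_end","salt_jar","casserole"): print(n,[(np.round(x["at"],3).tolist(),round(x["score"],2)) for x in tip_of(c,n)[:1]])
    # spout tube points: bearing
    r=np.hypot(*(P[:,:2]-O).T); a=np.arctan2(P[:,1]-O[1],P[:,0]-O[0])
    m=(abs(P[:,2]-.22)<.012)&(r>.07)&(r<.19)&(a>1.8)&(a<3); print("tube",m.sum(),np.median(a[m]))
    m=(abs(P[:,2]-.277)<.015)&(r>.04)&(r<.12); print("lever",m.sum(),np.median(a[m]),r[m].max())
    import cv2; o=(130,220) if c=="scene" else (150,230); cv2.imwrite(f"pics/{c}4.png",cv2.resize(p[o[0]:o[0]+200,o[1]:o[1]+220,::-1],None,fx=3,fy=3))
print(env.sense()["t"])
```

```text
2.35 -0.1
2.29 -0.1
2.26 0.5
scene (240, array([0.5407, 0.1252, 0.0982])) {'pillar': (283, array([ 0.6821, -0.0548])), 'hub': (219, array([ 0.6816, -0.0515]))}
outlet [([0.542, 0.12, 0.172], 0.65)]
spout_mid [([0.58, 0.071, 0.212], 0.82)]
pot [([0.539, 0.124, 0.005], 0.92)]
lever_end [([0.678, 0.06, 0.275], 0.84)]
salt_jar [([0.452, -0.049, 0.009], 0.93)]
casserole [([0.532, -0.231, 0.006], 0.79)]
tube 235 2.2533314122566295
lever 130 1.5533462417986121 0.1122506518882566
top (143, array([0.5347, 0.1276, 0.0971])) {'pillar': (120, array([ 0.678 , -0.0524])), 'hub': (178, array([ 0.6806, -0.0504]))}
outlet [([0.541, 0.115, 0.171], 0.67)]
spout_mid [([0.576, 0.066, 0.22], 0.9)]
pot [([0.537, 0.13, 0.009], 0.86)]
lever_end [([0.677, 0.063, 0.277], 0.71)]
salt_jar [([0.452, -0.051, 0.009], 0.63)]
casserole [([0.533, -0.234, 0.007], 0.86)]
tube 302 2.2798559478595406
lever 159 1.6512186547854497 0.11652071785497
27.3917
```

View pics/top4.png

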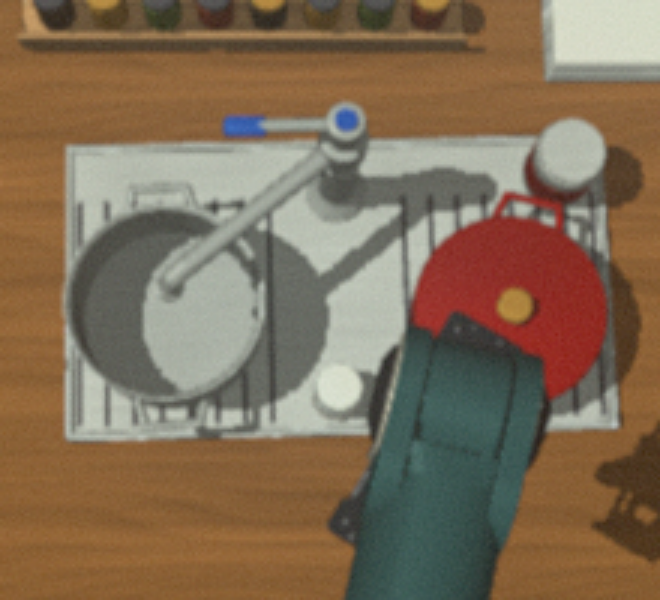

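Run:
```python
from h import *
s=env.sense(); print(s["t"],s["wrist_force"],s["ee_pos"]); workorder.finish_job()
```

```text
27.3917 [-0.46969922 -0.12795866 -0.11389796] [ 0.35999732 -0.09999949  0.420016  ]
the job is handed in; nothing more can be done
```

I pushed the lever shut first, then pushed the spout round over the steel pasta pot, backed the arm clear and handed the job in at 27.4 s. `finish_job` gives no verdict, so what follows is from my own checks.

- **Lever:** the force climbed to about 20 N when it met the stop. Afterwards its bearing measured about 1.60 rad, against about 1.59 for the tray's y axis read off the picture. The two cameras' depth readings straddle this, at 1.55 and 1.65.
- **Spout:** the outlet is at about (0.541, 0.118) and the pot's centre at about (0.538, 0.126). That puts it some 9 mm off the middle. Nearly all of that is because the spout reaches 220 mm while the pot stands about 229 mm from the tap. The two cameras differ on the spout's bearing by about 0.03 rad. I left the remaining 3 to 4 mm sideways error alone because it is within the measurement noise.
- **Force reading:** the wrist force stayed near zero during most of both pushes, although 1.5 to 3 N of drag was expected. I relied on the pictures for how far things had moved.
- **Everything else:** the pot, casserole and salt jar measured within a few millimetres of where they started, and the tomato can looked unmoved in the picture. I did not re-measure the oil bottle or the meal boxes; the arm crossed that side at about 0.4 m height. At hand-in the arm was touching nothing, with the fingertips at 0.42 m.

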